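# Close the sample vice on the cell and lock its knob

## Task

Close the sliding jaw of the sample vice so that it gently pushes the amber-windowed cell up against the fixed jaw with no gap left, then lock the jaw: turn the black wing knob clockwise until its resistance rises sharply, and from there add one eighth of a turn (45 degrees) more, no further. Leave the knob there and let go; do not slam the cell, do not back the knob off, and leave the other things on the bench alone.

Things in the scene. Friction and masses are not known exactly. Their poses are not given: they have to be found in the camera images.
- knob_grip (a point): Black wing knob on top of the sliding jaw: an upright flat bar 52 mm long, 14 mm thick, 30 mm tall, its top 108 mm above the bench, on a neck 12 mm thick that leaves 16 mm free under the bar. The point is the centre of the bar, 93 mm above the bench, on the vertical turning axis; x runs along the bar (a yellow stripe on top marks the +x end), z is up. Clockwise from above (yaw falling) tightens.
- jaw (a joint): Travel of the sliding aluminium jaw, m: grows towards the fixed jaw. It drags with about 4 N and stays where it is left, so it can be drawn along by the knob. It meets the cell at 0.066 once that is square against the fixed jaw. Readings are only good to a millimetre or two: feel the contact. The knob axis is 65 mm behind the moving face.
- jaw_face (a point): Centre of the moving jaw's blue face (66 mm wide, top 64 mm above the bench), 40 mm above the bench; its x axis points along the vice towards the fixed jaw, z up. It rides with the jaw.
- stop_face (a point): Middle of the fixed blue jaw's face that looks at the moving jaw (70 mm wide, top 65 mm above the bench), 40 mm above the bench; its x axis points along the vice, away from the moving jaw.
- vice: Grey base plate of the vice, 290 x 90 x 15 mm, bolted to the bench; origin at the centre of its underside, x along the slide from the moving to the fixed jaw.
- cell: The sample cell with amber windows, loose, standing on the vice's base plate between the jaws: an aluminium block 24 mm (its x, along the slide) x 30 mm x 50 mm tall, 0.15 kg, origin at the centre of its underside (15 mm above the bench). Fragile: over 30 N from the jaw breaks it.
- spare_cell: A like cell with green windows, loose, beside the vice; 24 x 30 x 50 mm, origin at its underside. To be left alone.
- vial: Small amber vial with a black cap, loose, beside the vice, 22 mm wide, 45 mm tall, origin at its underside. To be left alone.
- amber: Amber bottle, loose, 72 mm wide, 150 mm tall, origin at its underside. To be left alone.
- wash: White wash bottle with a blue cap and spout, loose, 70 mm wide, 184 mm tall, origin at its underside. To be left alone.
- beaker: Empty pale plastic beaker, loose, 90 mm wide, 110 mm tall, origin at its underside. To be left alone.
- screw_axis (a point): Top of the steel boss under the knob, on its axis, 62 mm above the bench; x along the slide. The screw spins lightly (0.02 N m) for 0.4 to 1.7 rad, different each time; then it bites: turning takes at once about 0.5 N m, growing by 0.08 N m per rad (0.2 to 0.3 while held still). It stays as left; reversed, the knob only spins back lightly. Grip it firmly (40 N); it may take two grasps.

How it is judged:
By the outcome, as a careful person would: the job done as asked, in the order asked, and still so for the second after the job is handed in, with the robot touching nothing.
It also fails if it takes over 72 s, if anything falls off the work surface, if the arm or the gripper's body presses on something with over 40 N, if the wrist force passes 120 N, or if a joint passes its speed limit or range.

## Robot

A 6-joint arm with a two-finger parallel gripper is mounted at the origin on the work surface. World frame = base frame: x ahead of the robot, y to its left, z up, the work surface at z = 0. Lengths are in m, angles in degrees, forces in N, time in s.
With the tool pointing down it reaches from about 0.3 to 0.75 m from the base axis. Payload 8.5 kg.
Tool frame: the origin (TCP) lies on the centre line of the jaws, within the pads' length; the fingertips stand 19 mm ahead of it and the grasp point (between the pads) is the TCP; z points along the fingers, x is the direction in which the jaws open and shut, and the axes are right-handed (so a half turn about z gives the same grasp; the last joint's range is limited). The gripper opens to 85 mm and grips with 20 to 120 N. Pads are 22 mm wide; open, the fingers measure 114 mm over their backs; the gripper's body (76 mm by 85 mm) begins 54 mm behind the grasp point. The pads swing forward as they close: fully open they stand 13 mm farther back than shut.
Start: joints at [61.117, 21.807, 74.336, -0, 83.858, -12.336], TCP at [0.157, 0.527, 0.25] pointing down, gripper open.
Joint ranges: [-178.18, 178.18], [-50.72, 133.34], [12.68, 142.11], [-81.47, 261.47], [9.98, 163.14], [-165.26, 165.26]. Speed limits (degrees/s): [136.94, 136.94, 180, 180, 180, 180].

## Interface

Orientations are given as a 3x3 rotation matrix whose columns are the frame's x, y, z axes.
In Python, from rig import env, cams, order gives the robot as it stands.
- The arm moves only by the tool step_arm, never from a script. Its argument "steps" is a list of rows, each an object with "xyz": the shift along the tool's x, y, z normalised to -1 to 1, where 1 is 0.04 m, a list of three; "turn": the turn, a rotation vector about the tool's x, y, z normalised to -1 to 1, where 1 is 0.08 rad, a list of three; "gripper": the gripper command: -1 is shut, 1 is fully open, values between are in proportion. A call has 1 to 20 rows; each row shifts and turns the commanded pose from where the row before left it, along the tool's axes as they then stand; what a row does not reach is not made up. A row lasts 1/12 s, in which the tool goes at most 41.7 mm and 7.16 degrees, less where a joint would pass 70% of its speed; a pose out of reach is approached as far as the arm can. A call with a number of a shift or a turn outside -1 to 1 is refused whole. A call with a gripper value outside its range is refused whole. The fingers move at their own pace and stop on an object; "squeeze" is the grip in N (left out, the last holds). Time passes only in rows, so rows that do not move let the fingers close. It gives the time, the measured TCP pose, the force and the opening at its end, in the units of the state.
- env.observe(): the state, without advancing time (a new reading comes with each control period).
- cams.get_image(name): name is "scene" or "side" or "wrist"; returns (picture, depth): 384x512x3 uint8, red, green, blue; 384x512 float32, m along the optical axis (not along the pixel's ray), 0 where there is no reading.
- cams.camera_info(name): a dict with "fx", "fy", "cx", "cy" (pixels), "extrinsics" (4x4, takes a point from camera to world coordinates). Camera axes: x right, y down, z forward; pixel columns grow to the right and rows downward; lengths in m; the calibration is good to about 2 mm. A picture is of the moment at which its call begins: read the wrist's pose just before it. camera_info takes no time and is no camera call; for the wrist camera it gives the pose at the moment of the call.
- order.close_job(): hands the job in, once; it reports no verdict.
The state is a dict: "time_s": time; "q": joint angles; "qvel": joint speeds; "joint_efforts": joint torques, N m; "position": TCP position; "tool_rot": TCP orientation; "ft_force": force on the tool from outside, world axes, zero at the start; "wrist_torque": the same for the moment, N m; "grip_width": finger opening in m.
Only numpy, scipy, OpenCV 4.12 (cv2) and the standard library are available. Lean on these libraries where they do the work, as an engineer would, in place of code of your own. Each camera call takes 0.05 s, during which the arm holds its last target. There are 200 camera calls.

## Working session

There is one attempt and no reset: what is moved stays moved. The work goes in short steps, Python scripts to look and compute and a tool call to move; the robot and the scene stay as the last step left them, time stands still between calls to the robot, and variables do not carry over. Pictures are saved under pics/ and viewed, about 8 in all and at most 12, crops included, and the job is handed in when it is done.

Besides the shell and the picture viewer there is one more tool, called after ">>>" in YAML: its name, and indented under it one key for each argument. step_arm: Moves the arm, as the interface text tells. Scaled input: -1 to 1 covers 0.04 m each way for a shift and 0.08 rad each way for a turn. Its arguments: {"type":"object","properties":{"steps":{"type":"array"},"squeeze":{"type":"number"}},"required":["steps"]}

```bash
mkdir -p pics; ls
python3 - <<'E'
from rig import env,cams,order
import cv2,numpy as np
for n in("scene","side"):
    im,d=cams.get_image(n); cv2.imwrite(f"pics/{n}0.png",im[:,:,::-1]); np.savez(f"pics/{n}0.npz",im=im,d=d)
    i=cams.camera_info(n); print(n,i["fx"],i["cx"],i["cy"],np.round(i["extrinsics"],3).tolist())
s=env.observe();print(s)
E
```

```text
pics
scene 361.2631242119865 250.08931166729886 194.7419925328859 [[0.841, 0.307, -0.446, 1.024], [0.542, -0.473, 0.695, -0.676], [0.002, -0.826, -0.564, 0.642], [0.0, 0.0, 0.0, 1.0]]
side 466.2128399410847 252.84741439084016 189.2819482070715 [[0.699, -0.378, 0.607, -0.334], [-0.715, -0.381, 0.586, -0.889], [0.01, -0.844, -0.537, 0.913], [0.0, 0.0, 0.0, 1.0]]
{'time_s': 0.1, 'q': array([ 6.11174608e+01,  2.18387205e+01,  7.43792167e+01,  7.19922161e-04,
        8.38606573e+01, -1.23354989e+01]), 'qvel': array([-0.011388  , -0.02971075, -0.12887344,  0.08371411,  0.04753748,
       -0.04365949]), 'joint_efforts': array([ 4.67555132e-03, -4.49217939e+01, -2.31657028e+01, -8.81611345e-05,
        3.66455497e-03,  1.97108659e-05]), 'position': array([0.15651737, 0.52700461, 0.24976564]), 'tool_rot': array([[ 2.84803292e-01,  9.58585745e-01, -6.73506545e-04],
       [ 9.58585049e-01, -2.84803925e-01, -1.19506979e-03],
       [-1.33739417e-03, -3.05253495e-04, -9.99999059e-01]]), 'ft_force': array([ 0.25604476, -0.66708201, -1.21526058]), 'wrist_torque': array([ 0.01099385,  0.04576669, -0.029006  ]), 'grip_width': 0.08539170363673425}
```

View pics/scene0.png

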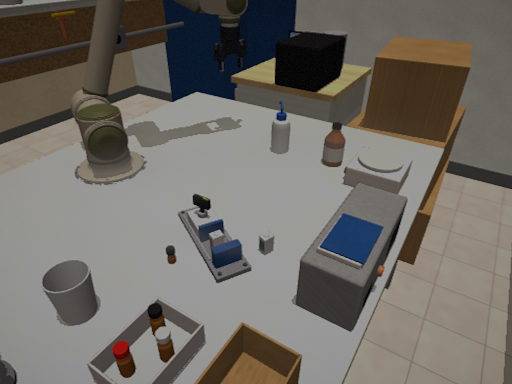

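View pics/side0.png

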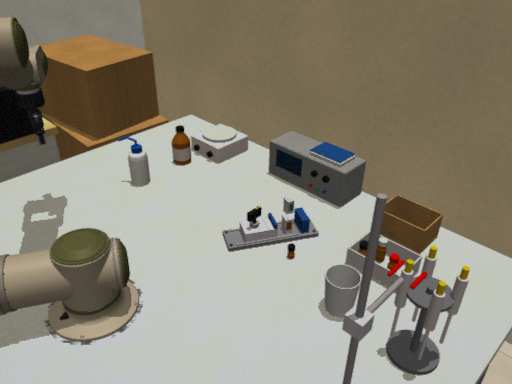

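The scene view has the vice at about (212,238), knob (202,203) and fixed jaw (227,252). The side view has the knob at (254,215) and the fixed jaw at (302,220). Next I'll enlarge both crops.

```bash
cat > h.py <<'E'
import numpy as np,cv2
from rig import cams
def ray(n,u,v):
    i=cams.camera_info(n);E=i["extrinsics"]
    return E[:3,3],E[:3,:3]@np.array([(u-i["cx"])/i["fx"],(v-i["cy"])/i["fy"],1])
def onz(n,u,v,z):
    o,d=ray(n,u,v);return o+d*(z-o[2])/d[2]
def tri(a,b):  # two (name,u,v)
    (o1,d1),(o2,d2)=ray(*a),ray(*b)
    s=np.linalg.lstsq(np.c_[d1,-d2],o2-o1,rcond=None)[0]
    p,q=o1+d1*s[0],o2+d2*s[1];return (p+q)/2,np.linalg.norm(p-q)
E
python3 - <<'E'
import numpy as np,cv2
out=[]
for n,(x,y,w,h) in(("scene",(170,185,110,95)),("side",(215,190,110,95))):
    im=np.load(f"pics/{n}0.npz")["im"][y:y+h,x:x+w,::-1]
    out.append(cv2.resize(im,None,fx=6,fy=6,interpolation=cv2.INTER_CUBIC))
cv2.imwrite("pics/c1.png",out[0]);cv2.imwrite("pics/c2.png",out[1])
E
```

```text
(no output)
```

View pics/c1.png

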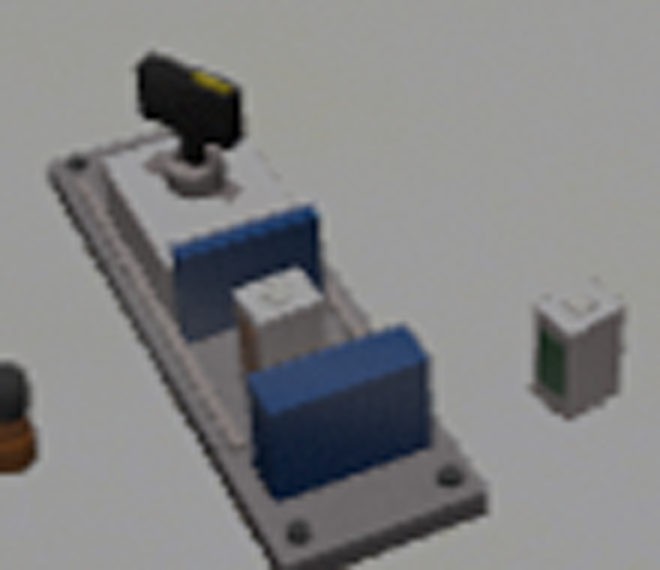

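View pics/c2.png

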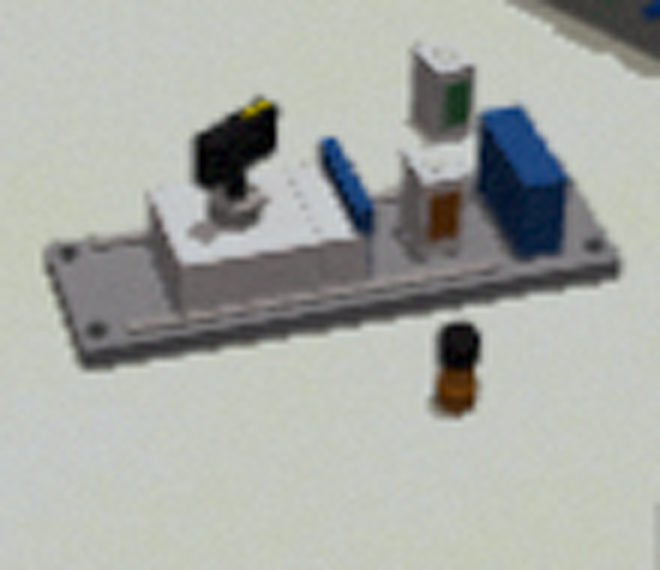

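The crops show the knob bar, with its yellow end towards the cell and spare-cell side. The amber cell stands between the jaws with gaps on both sides. I'll convert the corner pixels to world points.

Run:
```python
from h import *
o={"scene":(170,185),"side":(215,190)}
def P(n,x,y): return (n,o[n][0]+(x+.5)/6-.5,o[n][1]+(y+.5)/6-.5)
for k,z,a in [("knobEnd-",.108,{"scene":(145,58),"side":(202,133)}),("knobEnd+",.108,{"scene":(237,91),"side":(270,102)}),
 ("stopTopNear L/R front",.065,{"scene":(250,378)}),("stop far",.065,{"scene":(410,328)}),("stop b1",.065,{"scene":(270,415)}),("stop b2",.065,{"scene":(430,358)}),
 ("stop s-front far",.065,{"side":(485,112)}),("stop s-front near",.065,{"side":(527,187)}),
 ("movFaceTop ends y+/-",.064,{"scene":(320,210)}),("mov",.064,{"scene":(178,250)}),("mov face far",.064,{"side":(335,138)}),("mov face near",.064,{"side":(373,208)}),
 ("cell c1",.065,{"scene":(232,290)}),("c2",.065,{"scene":(295,268)}),("c3",.065,{"scene":(325,297)}),("c4",.065,{"scene":(260,322)}),
 ("cell",.065,{"side":(402,150)}),("cell",.065,{"side":(413,182)}),("cell",.065,{"side":(468,176)}),("cell",.065,{"side":(455,147)}),
 ("plate",.015,{"side":(45,247)}),("plate",.015,{"side":(85,355)}),("plate",.015,{"side":(620,262)}),
 ("plate",.015,{"scene":(50,165)}),("plate",.015,{"scene":(280,568)}),("plate",.015,{"scene":(488,490)}),
 ("boss",.062,{"scene":(195,165)}),("boss",.062,{"side":(235,205)})]:
    for n,(x,y) in a.items(): print(k,n,np.round(onz(*P(n,x,y),z)*1000,1)[:2])
    if len(a)==2: p,e=tri(*[P(n,*xy) for n,xy in a.items()]);print("  tri",np.round(p*1000,1),round(e*1000,1))
```

```text
knobEnd- scene [475.4 -96.6]
knobEnd- side [477.1 -88.2]
  tri [474.1 -93.1 108.7] 5.8
knobEnd+ scene [524.8 -94.5]
knobEnd+ side [520.8 -93.3]
  tri [522.7 -91.8 106. ] 0.7
stopTopNear L/R front scene [ 609.1 -198. ]
stop far scene [ 644.8 -140.1]
stop b1 scene [ 628.2 -210.2]
stop b2 scene [ 661.4 -150.5]
stop s-front far side [ 640.8 -137.9]
stop s-front near side [ 604.4 -196.4]
movFaceTop ends y+/- scene [568.7 -97.4]
mov scene [ 534.8 -151.5]
mov face far side [567.7 -96.9]
mov face near side [ 536.2 -151.9]
cell c1 scene [ 570.6 -160.4]
c2 scene [ 583.8 -135.2]
c3 scene [ 605.1 -143.3]
c4 scene [ 592.3 -169.9]
cell side [ 583.4 -129.7]
cell side [ 566.3 -152.4]
cell side [ 590.3 -168.9]
cell side [ 605.1 -147.5]
plate side [439.  -10.7]
plate side [393.7 -89.6]
plate side [ 642.9 -231.8]
plate scene [401.  -90.6]
plate scene [ 648.2 -234.4]
plate scene [ 692.7 -156.8]
boss scene [501.5 -99.6]
boss side [490.4 -98.9]
```

>>> step_arm:
  steps:
    - {"xyz": [-0.3,0.3,0],"turn": [0,0,0],"gripper": 1}
    - {"xyz": [-0.62,0.63,0],"turn": [0,0,0],"gripper": 1}
    - {"xyz": [-0.62,0.63,0],"turn": [0,0,0],"gripper": 1}
    - {"xyz": [-0.62,0.63,0],"turn": [0,0,0],"gripper": 1}
    - {"xyz": [-0.62,0.63,0],"turn": [0,0,0],"gripper": 1}
    - {"xyz": [-0.62,0.63,0],"turn": [0,0,0],"gripper": 1}
    - {"xyz": [-0.62,0.63,0],"turn": [0,0,0],"gripper": 1}
    - {"xyz": [-0.62,0.63,0],"turn": [0,0,0],"gripper": 1}
    - {"xyz": [-0.62,0.63,0],"turn": [0,0,0],"gripper": 1}
    - {"xyz": [-0.62,0.63,0],"turn": [0,0,0],"gripper": 1}
    - {"xyz": [-0.62,0.63,0],"turn": [0,0,0],"gripper": 1}
    - {"xyz": [-0.62,0.63,0],"turn": [0,0,0],"gripper": 1}
    - {"xyz": [-0.62,0.63,0],"turn": [0,0,0],"gripper": 1}
    - {"xyz": [-0.62,0.63,0],"turn": [0,0,0],"gripper": 1}
    - {"xyz": [-0.62,0.63,0],"turn": [0,0,0],"gripper": 1}
    - {"xyz": [-0.62,0.63,0],"turn": [0,0,0],"gripper": 1}
    - {"xyz": [-0.62,0.63,0],"turn": [0,0,0],"gripper": 1}
    - {"xyz": [-0.62,0.63,0],"turn": [0,0,0],"gripper": 1}
    - {"xyz": [-0.62,0.63,0],"turn": [0,0,0],"gripper": 1}
    - {"xyz": [-0.5,0.5,0],"turn": [0,0,0],"gripper": 1}

```text
time_s: 1.77
position: [0.4866, -0.072, 0.2499]
tool_rot: [[0.286, 0.958, -0.0], [0.958, -0.286, -0.0], [-0.0, -0.0, -1.0]]
ft_force: [-0.0, 0.1, 0.2]
grip_width: 0.0852
```

>>> step_arm:
  steps:
    - {"xyz": [0,0,0],"turn": [0,0,-0.9],"gripper": 1}
    - {"xyz": [0,0,0],"turn": [0,0,-0.9],"gripper": 1}
    - {"xyz": [0,0,0],"turn": [0,0,-0.9],"gripper": 1}
    - {"xyz": [0,0,0],"turn": [0,0,-0.9],"gripper": 1}
    - {"xyz": [0,0,0],"turn": [0,0,0],"gripper": 1}

```text
time_s: 2.18
position: [0.4857, -0.0697, 0.25]
tool_rot: [[-0.002, 1.0, -0.001], [1.0, 0.002, 0.0], [0.0, -0.001, -1.0]]
ft_force: [-0.1, -0.5, 0.2]
grip_width: 0.085
```

Run:
```python
from h import *
from rig import env
s=env.observe();print(s["time_s"],s["q"].round(1),s["position"],s["tool_rot"].round(4),s["ft_force"],s["grip_width"])
i=cams.camera_info("wrist");im,d=cams.get_image("wrist")
np.savez("pics/w1.npz",im=im,d=d,E=i["extrinsics"],k=[i["fx"],i["fy"],i["cx"],i["cy"]])
print(i["fx"],i["cx"],i["cy"],i["extrinsics"].round(3).tolist())
cv2.imwrite("pics/w1.png",im[:,:,::-1])
```

```text
2.1833 [ -22.    15.9   83.4   -0.    80.8 -112.1] [ 0.48574685 -0.06970183  0.24998686] [[-1.6e-03  1.0e+00 -8.0e-04]
 [ 1.0e+00  1.6e-03  3.0e-04]
 [ 3.0e-04 -8.0e-04 -1.0e+00]] [-0.05483374 -0.52435165  0.16387487] 0.08502292962395462
316.71650210162835 259.73446420230016 194.10187629602376 [[-0.001, 0.961, 0.276, 0.416], [1.0, 0.001, 0.0, -0.071], [-0.0, 0.276, -0.961, 0.374], [0.0, 0.0, 0.0, 1.0]]
```

View pics/w1.png

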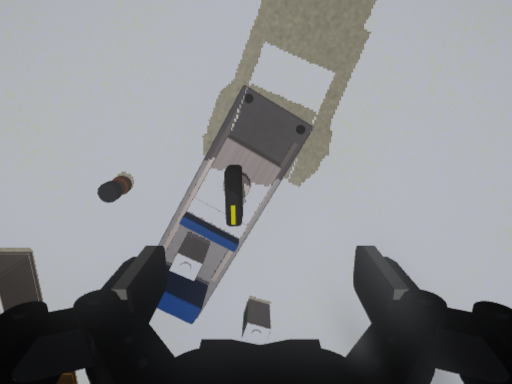

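The wrist view shows the knob bar at about (233,195), stripe at (233,215), and the blue moving face below it. I'll measure the bar top through depth.

Run:
```python
import numpy as np,cv2
f=np.load("pics/w1.npz");im,d,E,k=f["im"],f["d"],f["E"],f["k"]
v,u=np.mgrid[:384,:512]
pc=np.stack([(u-k[2])/k[0]*d,(v-k[3])/k[1]*d,d],-1);w=pc@E[:3,:3].T+E[:3,3]
roi=(v>140)&(v<300)&(u>140)&(u<300)
m=roi&(w[...,2]>.101)&(w[...,2]<.118)&(d>0)
# cast onto plane z=.108
dr=np.stack([(u-k[2])/k[0],(v-k[3])/k[1],np.ones(u.shape)],-1)@E[:3,:3].T
W=E[:3,3]+dr*((.108-E[2,3])/dr[...,2])[...,None]
p=W[m][:,:2];r=cv2.minAreaRect((p*1000).astype(np.float32));print(m.sum(),"z",np.median(w[m][:,2]),r,p.mean(0))
c=im.astype(int)
y=roi&(c[...,0]>120)&(c[...,1]>110)&(c[...,2]<80);print("stripe",y.sum(),W[y].mean(0))
b=roi&(c[...,2]>c[...,0]+40)&(d>0)
mv=b&(w[...,2]>.055)&(w[...,2]<.072)
W2=E[:3,3]+dr*((.064-E[2,3])/dr[...,2])[...,None]
r=cv2.minAreaRect((W2[mv][:,:2]*1000).astype(np.float32));print("mov",mv.sum(),r,cv2.boxPoints(r).round(1).tolist())
```

```text
909 z 0.10804366317922698 ((496.3902587890625, -94.94117736816406), (52.19675064086914, 14.142080307006836), 0.5393767952919006) [ 0.49565705 -0.09494912]
stripe 83 [ 0.51182966 -0.09518855  0.108     ]
mov 620 ((589.0907592773438, -147.89459228515625), (64.90040588378906, 101.62174987792969), 60.048431396484375) [[528.9000244140625, -150.60000610351562], [616.9000244140625, -201.39999389648438], [649.2999877929688, -145.10000610351562], [561.2999877929688, -94.4000015258789]]
```

>>> step_arm:
  steps:
    - {"xyz": [-0.63,0.27,0.4],"turn": [0,0,0],"gripper": 1}
    - {"xyz": [0,0,0.5],"turn": [0,0,0],"gripper": 1}
    - {"xyz": [0,0,0.5],"turn": [0,0,0],"gripper": 1}
    - {"xyz": [0,0,0.5],"turn": [0,0,0],"gripper": 1}
    - {"xyz": [0,0,0],"turn": [0,0,0],"gripper": 1}
    - {"xyz": [0,0,0],"turn": [0,0,0],"gripper": 1}

```text
time_s: 2.73
position: [0.4965, -0.0948, 0.1741]
tool_rot: [[0.002, 1.0, -0.002], [1.0, -0.002, 0.001], [0.001, -0.002, -1.0]]
ft_force: [0.6, -0.1, -0.2]
grip_width: 0.0854
```

>>> step_arm:
  squeeze: 40
  steps:
    - {"xyz": [0,0,0.5],"turn": [0,0,0],"gripper": 1}
    - {"xyz": [0,0,0.5],"turn": [0,0,0],"gripper": 1}
    - {"xyz": [0,0,0.5],"turn": [0,0,0],"gripper": 1}
    - {"xyz": [0,0,0.3],"turn": [0,0,0],"gripper": 1}
    - {"xyz": [0,0,0.22],"turn": [0,0,0],"gripper": 1}
    - {"xyz": [0,0,0],"turn": [0,0,0],"gripper": 0}
    - {"xyz": [0,0,0],"turn": [0,0,0],"gripper": -0.4}
    - {"xyz": [0,0,0],"turn": [0,0,0],"gripper": -0.5}
    - {"xyz": [0,0,0],"turn": [0,0,0],"gripper": -0.6}
    - {"xyz": [0,0,0],"turn": [0,0,0],"gripper": -1}
    - {"xyz": [0,0,0],"turn": [0,0,0],"gripper": -1}
    - {"xyz": [0,0,0],"turn": [0,0,0],"gripper": -1}
    - {"xyz": [0,0,0],"turn": [0,0,0],"gripper": -1}
    - {"xyz": [0,0,0],"turn": [0,0,0],"gripper": -1}

```text
time_s: 3.9
position: [0.497, -0.0943, 0.0942]
tool_rot: [[0.001, 1.0, 0.001], [1.0, -0.001, 0.001], [0.001, 0.001, -1.0]]
ft_force: [0.5, 4.0, 6.7]
grip_width: 0.0133
```

>>> step_arm:
  steps:
    - {"xyz": [-0.0125,0.0217,0],"turn": [0,0,0],"gripper": -1}
    - {"xyz": [-0.025,0.0433,0],"turn": [0,0,0],"gripper": -1}
    - {"xyz": [-0.025,0.0433,0],"turn": [0,0,0],"gripper": -1}
    - {"xyz": [-0.025,0.0433,0],"turn": [0,0,0],"gripper": -1}
    - {"xyz": [-0.025,0.0433,0],"turn": [0,0,0],"gripper": -1}
    - {"xyz": [-0.025,0.0433,0],"turn": [0,0,0],"gripper": -1}
    - {"xyz": [-0.025,0.0433,0],"turn": [0,0,0],"gripper": -1}
    - {"xyz": [-0.025,0.0433,0],"turn": [0,0,0],"gripper": -1}
    - {"xyz": [-0.025,0.0433,0],"turn": [0,0,0],"gripper": -1}
    - {"xyz": [-0.025,0.0433,0],"turn": [0,0,0],"gripper": -1}
    - {"xyz": [-0.025,0.0433,0],"turn": [0,0,0],"gripper": -1}
    - {"xyz": [-0.025,0.0433,0],"turn": [0,0,0],"gripper": -1}
    - {"xyz": [-0.0125,0.0217,0],"turn": [0,0,0],"gripper": -1}

```text
time_s: 4.98
position: [0.5175, -0.1062, 0.0942]
tool_rot: [[0.001, 1.0, 0.0], [1.0, -0.001, 0.001], [0.001, 0.0, -1.0]]
ft_force: [-1.2, 5.6, 7.1]
grip_width: 0.013
```

>>> step_arm:
  steps:
    - {"xyz": [-0.0125,0.0217,0],"turn": [0,0,0],"gripper": -1}
    - {"xyz": [-0.0125,0.0217,0],"turn": [0,0,0],"gripper": -1}
    - {"xyz": [-0.0125,0.0217,0],"turn": [0,0,0],"gripper": -1}
    - {"xyz": [-0.0125,0.0217,0],"turn": [0,0,0],"gripper": -1}
    - {"xyz": [-0.0125,0.0217,0],"turn": [0,0,0],"gripper": -1}
    - {"xyz": [-0.0125,0.0217,0],"turn": [0,0,0],"gripper": -1}
    - {"xyz": [-0.0125,0.0217,0],"turn": [0,0,0],"gripper": -1}
    - {"xyz": [-0.0125,0.0217,0],"turn": [0,0,0],"gripper": -1}
    - {"xyz": [-0.0125,0.0217,0],"turn": [0,0,0],"gripper": -1}
    - {"xyz": [-0.0125,0.0217,0],"turn": [0,0,0],"gripper": -1}
    - {"xyz": [-0.0125,0.0217,0],"turn": [0,0,0],"gripper": -1}
    - {"xyz": [-0.0125,0.0217,0],"turn": [0,0,0],"gripper": -1}
    - {"xyz": [-0.0125,0.0217,0],"turn": [0,0,0],"gripper": -1}
    - {"xyz": [-0.0125,0.0217,0],"turn": [0,0,0],"gripper": -1}
    - {"xyz": [-0.0125,0.0217,0],"turn": [0,0,0],"gripper": -1}
    - {"xyz": [-0.0125,0.0217,0],"turn": [0,0,0],"gripper": -1}
    - {"xyz": [-0.0125,0.0217,0],"turn": [0,0,0],"gripper": -1}
    - {"xyz": [-0.0125,0.0217,0],"turn": [0,0,0],"gripper": -1}
    - {"xyz": [-0.0125,0.0217,0],"turn": [0,0,0],"gripper": -1}
    - {"xyz": [-0.0125,0.0217,0],"turn": [0,0,0],"gripper": -1}

```text
time_s: 6.65
position: [0.5346, -0.116, 0.0942]
tool_rot: [[0.001, 1.0, -0.0], [1.0, -0.001, 0.002], [0.002, -0.0, -1.0]]
ft_force: [-1.7, 5.5, 8.1]
grip_width: 0.0133
```

>>> step_arm:
  steps:
    - {"xyz": [-0.0125,0.0217,0],"turn": [0,0,0],"gripper": -1}
    - {"xyz": [-0.0125,0.0217,0],"turn": [0,0,0],"gripper": -1}
    - {"xyz": [-0.0125,0.0217,0],"turn": [0,0,0],"gripper": -1}
    - {"xyz": [-0.0125,0.0217,0],"turn": [0,0,0],"gripper": -1}
    - {"xyz": [-0.0125,0.0217,0],"turn": [0,0,0],"gripper": -1}
    - {"xyz": [-0.0125,0.0217,0],"turn": [0,0,0],"gripper": -1}
    - {"xyz": [-0.0125,0.0217,0],"turn": [0,0,0],"gripper": -1}
    - {"xyz": [-0.0125,0.0217,0],"turn": [0,0,0],"gripper": -1}
    - {"xyz": [-0.0125,0.0217,0],"turn": [0,0,0],"gripper": -1}
    - {"xyz": [-0.0125,0.0217,0],"turn": [0,0,0],"gripper": -1}

```text
time_s: 7.48
position: [0.5433, -0.1209, 0.0942]
tool_rot: [[0.001, 1.0, -0.0], [1.0, -0.001, 0.002], [0.002, -0.0, -1.0]]
ft_force: [-2.1, 6.0, 7.7]
grip_width: 0.0133
```

>>> step_arm:
  steps:
    - {"xyz": [-0.0125,0.0217,0],"turn": [0,0,0],"gripper": -1}
    - {"xyz": [-0.0125,0.0217,0],"turn": [0,0,0],"gripper": -1}
    - {"xyz": [-0.0125,0.0217,0],"turn": [0,0,0],"gripper": -1}
    - {"xyz": [-0.0063,0.0108,0],"turn": [0,0,0],"gripper": -1}
    - {"xyz": [-0.0063,0.0108,0],"turn": [0,0,0],"gripper": -1}

```text
time_s: 7.9
position: [0.5456, -0.1223, 0.0941]
tool_rot: [[0.0, 1.0, -0.003], [1.0, -0.0, 0.003], [0.003, -0.003, -1.0]]
ft_force: [-7.6, 8.6, 11.5]
grip_width: 0.0135
```

Run:
```python
from h import *
im,d=cams.get_image("side");im2,_=cams.get_image("scene")
a=im[190:270,245:325];b=im2[195:275,180:260]
cv2.imwrite("pics/s2.png",cv2.resize(np.hstack([a,b])[:,:,::-1],None,fx=5,fy=5,interpolation=cv2.INTER_CUBIC))
```

```text
(no output)
```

View pics/s2.png

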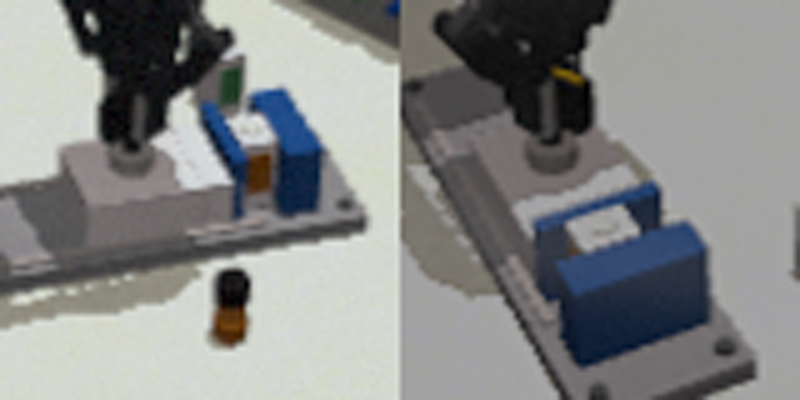

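In the picture the cell is between both jaws, nearly or fully touching each. Force along the slide has risen to about 11 N, so I'll nudge in small amounts to confirm.

>>> step_arm:
  steps:
    - {"xyz": [0,0,0],"turn": [0,0,0],"gripper": -1}
    - {"xyz": [0,0,0],"turn": [0,0,0],"gripper": -1}

```text
time_s: 8.17
position: [0.5456, -0.1223, 0.0941]
tool_rot: [[0.001, 1.0, -0.003], [1.0, -0.0, 0.003], [0.003, -0.003, -1.0]]
ft_force: [-6.4, 9.2, 11.3]
grip_width: 0.0136
```

>>> step_arm:
  steps:
    - {"xyz": [-0.0063,0.0108,0],"turn": [0,0,0],"gripper": -1}
    - {"xyz": [0,0,0],"turn": [0,0,0],"gripper": -1}

```text
time_s: 8.33
position: [0.5457, -0.1223, 0.0941]
tool_rot: [[0.0, 1.0, -0.004], [1.0, -0.0, 0.004], [0.004, -0.004, -1.0]]
ft_force: [-8.0, 9.9, 12.1]
grip_width: 0.0138
```

Run:
```python
from h import *
im,d=cams.get_image("side")
out=cv2.resize(im[200:240,275:320],None,fx=14,fy=14,interpolation=cv2.INTER_CUBIC)
cv2.imwrite("pics/s3.png",out[:,:,::-1])
o=(275,200)
```

```text
(no output)
```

View pics/s3.png

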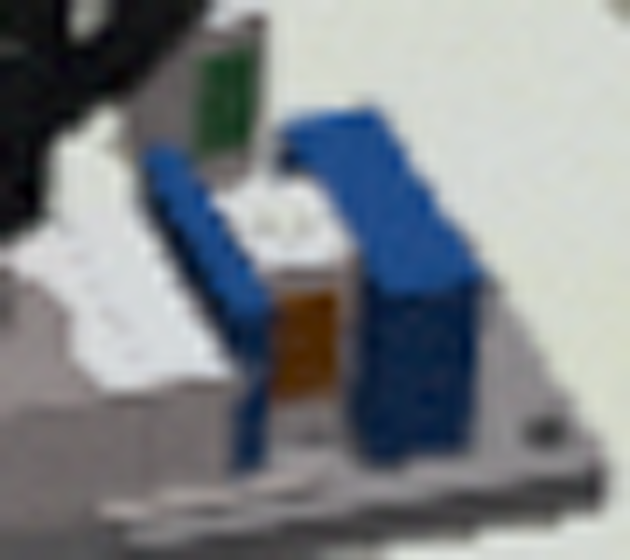

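The cell sits flush on both blue faces, with the force at about 7 N net. Now I'll turn the knob clockwise (tool +z) with a firmer grip, watching wrist torque.

```bash
cat > o.py <<'E'
from rig import env
import numpy as np
s=env.observe();R=s["tool_rot"];f=s["ft_force"];u=np.array([.866,-.5,0]);l=np.array([.5,.866,0])
print("t",s["time_s"],"yaw",round(np.degrees(np.arctan2(R[1,0],R[0,0])),2),"Tz",s["wrist_torque"].round(3),"f_u,f_l,z",round(f@u,1),round(f@l,1),round(f[2],1),"pos",s["position"].round(4),"w",round(s["grip_width"],4),"q6",s["q"][5].round(1),"e6",s["joint_efforts"][5].round(3))
E
python3 o.py
```

```text
t 8.3833 yaw 89.98 Tz [ 1.791  1.556 -0.009] f_u,f_l,z -12.0 3.7 12.8 pos [ 0.5457 -0.1223  0.0941] w 0.0137 q6 -114.8 e6 0.006
```

>>> step_arm:
  squeeze: 60
  steps:
    - {"xyz": [0,0,0],"turn": [0,0,0],"gripper": -1}
    - {"xyz": [0,0,0],"turn": [0,0,0.3],"gripper": -1}
    - {"xyz": [0,0,0],"turn": [0,0,0.3],"gripper": -1}
    - {"xyz": [0,0,0],"turn": [0,0,0.3],"gripper": -1}
    - {"xyz": [0,0,0],"turn": [0,0,0.3],"gripper": -1}

```text
time_s: 8.8
position: [0.5457, -0.1223, 0.0941]
tool_rot: [[0.097, 0.995, -0.004], [0.995, -0.097, 0.003], [0.003, -0.004, -1.0]]
ft_force: [-7.5, 9.6, 13.0]
grip_width: 0.013
```

```bash
python3 o.py
```

```text
t 8.8 yaw 84.41 Tz [ 1.754  1.568 -0.014] f_u,f_l,z -11.3 4.5 13.0 pos [ 0.5457 -0.1223  0.0941] w 0.013 q6 -109.3 e6 -0.364
```

>>> step_arm:
  steps:
    - {"xyz": [0,0,0],"turn": [0,0,0.3],"gripper": -1}
    - {"xyz": [0,0,0],"turn": [0,0,0.3],"gripper": -1}
    - {"xyz": [0,0,0],"turn": [0,0,0.3],"gripper": -1}

```text
time_s: 9.05
position: [0.5457, -0.1223, 0.0941]
tool_rot: [[0.169, 0.986, -0.004], [0.986, -0.169, 0.003], [0.003, -0.005, -1.0]]
ft_force: [-8.5, 7.9, 13.7]
grip_width: 0.0133
```

```bash
python3 o.py
```

```text
t 9.05 yaw 80.29 Tz [ 1.703  1.665 -0.007] f_u,f_l,z -11.3 2.5 13.7 pos [ 0.5457 -0.1223  0.0941] w 0.0133 q6 -105.1 e6 -0.364
```

>>> step_arm:
  steps:
    - {"xyz": [0,0,0],"turn": [0,0,0.3],"gripper": -1}
    - {"xyz": [0,0,0],"turn": [0,0,0.3],"gripper": -1}
    - {"xyz": [0,0,0],"turn": [0,0,0.3],"gripper": -1}
    - {"xyz": [0,0,0],"turn": [0,0,0.3],"gripper": -1}

```text
time_s: 9.38
position: [0.5456, -0.1224, 0.0941]
tool_rot: [[0.262, 0.965, -0.004], [0.965, -0.262, 0.003], [0.002, -0.005, -1.0]]
ft_force: [-8.3, 8.6, 13.5]
grip_width: 0.0133
```

```bash
python3 o.py
```

```text
t 9.3833 yaw 74.79 Tz [ 1.707  1.721 -0.073] f_u,f_l,z -11.5 3.3 13.5 pos [ 0.5456 -0.1224  0.0941] w 0.0133 q6 -99.6 e6 -0.363
```

>>> step_arm:
  steps:
    - {"xyz": [0,0,0],"turn": [0,0,0.3],"gripper": -1}
    - {"xyz": [0,0,0],"turn": [0,0,0.3],"gripper": -1}
    - {"xyz": [0,0,0],"turn": [0,0,0.3],"gripper": -1}
    - {"xyz": [0,0,0],"turn": [0,0,0.3],"gripper": -1}

```text
time_s: 9.72
position: [0.5456, -0.1224, 0.0941]
tool_rot: [[0.354, 0.935, -0.004], [0.935, -0.354, 0.003], [0.002, -0.005, -1.0]]
ft_force: [-8.9, 8.3, 13.0]
grip_width: 0.0131
```

```bash
python3 o.py
```

```text
t 9.7167 yaw 69.28 Tz [1.62  1.68  0.061] f_u,f_l,z -11.8 2.7 13.0 pos [ 0.5456 -0.1224  0.0941] w 0.0131 q6 -94.1 e6 -0.362
```

>>> step_arm:
  steps:
    - {"xyz": [0,0,0],"turn": [0,0,0.3],"gripper": -1}
    - {"xyz": [0,0,0],"turn": [0,0,0.3],"gripper": -1}
    - {"xyz": [0,0,0],"turn": [0,0,0.3],"gripper": -1}
    - {"xyz": [0,0,0],"turn": [0,0,0.3],"gripper": -1}

```text
time_s: 10.05
position: [0.5456, -0.1224, 0.0941]
tool_rot: [[0.442, 0.897, -0.004], [0.897, -0.442, 0.003], [0.001, -0.005, -1.0]]
ft_force: [-7.5, 8.4, 13.2]
grip_width: 0.0131
```

```bash
python3 o.py
```

```text
t 10.05 yaw 63.79 Tz [1.667 1.723 0.01 ] f_u,f_l,z -10.7 3.5 13.2 pos [ 0.5456 -0.1224  0.0941] w 0.0131 q6 -88.6 e6 -0.362
```

>>> step_arm:
  steps:
    - {"xyz": [0,0,0],"turn": [0,0,0.3],"gripper": -1}
    - {"xyz": [0,0,0],"turn": [0,0,0.3],"gripper": -1}
    - {"xyz": [0,0,0],"turn": [0,0,0.3],"gripper": -1}
    - {"xyz": [0,0,0],"turn": [0,0,0.3],"gripper": -1}

```text
time_s: 10.38
position: [0.5455, -0.1224, 0.0941]
tool_rot: [[0.525, 0.851, -0.005], [0.851, -0.525, 0.003], [0.0, -0.006, -1.0]]
ft_force: [-9.1, 8.6, 13.0]
grip_width: 0.0133
```

```bash
python3 o.py
```

```text
t 10.3833 yaw 58.34 Tz [1.658 1.718 0.501] f_u,f_l,z -12.2 2.9 13.0 pos [ 0.5455 -0.1224  0.0941] w 0.0133 q6 -83.2 e6 0.172
```

>>> step_arm:
  steps:
    - {"xyz": [0,0,0],"turn": [0,0,0.3],"gripper": -1}
    - {"xyz": [0,0,0],"turn": [0,0,0.3],"gripper": -1}
    - {"xyz": [0,0,0],"turn": [0,0,0.3],"gripper": -1}
    - {"xyz": [0,0,0],"turn": [0,0,0.3],"gripper": -1}

```text
time_s: 10.72
position: [0.5455, -0.1224, 0.0941]
tool_rot: [[0.604, 0.797, -0.005], [0.797, -0.604, 0.003], [-0.0, -0.006, -1.0]]
ft_force: [-8.9, 8.2, 13.6]
grip_width: 0.0132
```

```bash
python3 o.py
```

```text
t 10.7167 yaw 52.85 Tz [1.629 1.804 0.474] f_u,f_l,z -11.8 2.7 13.6 pos [ 0.5455 -0.1224  0.0941] w 0.0132 q6 -77.7 e6 0.135
```

>>> step_arm:
  steps:
    - {"xyz": [0,0,0],"turn": [0,0,0.3],"gripper": -1}
    - {"xyz": [0,0,0],"turn": [0,0,0.3],"gripper": -1}
    - {"xyz": [0,0,0],"turn": [0,0,0.3],"gripper": -1}
    - {"xyz": [0,0,0],"turn": [0,0,0.3],"gripper": -1}

```text
time_s: 11.05
position: [0.5455, -0.1224, 0.0941]
tool_rot: [[0.677, 0.736, -0.005], [0.736, -0.677, 0.003], [-0.001, -0.005, -1.0]]
ft_force: [-9.3, 8.3, 14.0]
grip_width: 0.0136
```

```bash
python3 o.py
```

```text
t 11.05 yaw 47.35 Tz [1.58  1.808 0.542] f_u,f_l,z -12.2 2.6 14.0 pos [ 0.5455 -0.1224  0.0941] w 0.0136 q6 -72.2 e6 0.143
```

>>> step_arm:
  steps:
    - {"xyz": [0,0,0],"turn": [0,0,0.3],"gripper": -1}
    - {"xyz": [0,0,0],"turn": [0,0,0.3],"gripper": -1}
    - {"xyz": [0,0,0],"turn": [0,0,0.3],"gripper": -1}
    - {"xyz": [0,0,0],"turn": [0,0,0.3],"gripper": -1}

```text
time_s: 11.38
position: [0.5454, -0.1224, 0.0941]
tool_rot: [[0.745, 0.667, -0.005], [0.667, -0.745, 0.003], [-0.002, -0.005, -1.0]]
ft_force: [-9.1, 7.7, 13.7]
grip_width: 0.0132
```

```bash
python3 o.py
```

```text
t 11.3833 yaw 41.86 Tz [1.614 1.909 0.529] f_u,f_l,z -11.7 2.2 13.7 pos [ 0.5454 -0.1224  0.0941] w 0.0132 q6 -66.7 e6 0.152
```

Resistance jumped between yaw 63.8° and 58.3°, so the bite is at about 61°. The target yaw is about 16.5°, which leaves 25.4° (5.54 units) to turn.

>>> step_arm:
  steps:
    - {"xyz": [0,0,0],"turn": [0,0,0.3],"gripper": -1}
    - {"xyz": [0,0,0],"turn": [0,0,0.3],"gripper": -1}
    - {"xyz": [0,0,0],"turn": [0,0,0.3],"gripper": -1}
    - {"xyz": [0,0,0],"turn": [0,0,0.3],"gripper": -1}
    - {"xyz": [0,0,0],"turn": [0,0,0.3],"gripper": -1}
    - {"xyz": [0,0,0],"turn": [0,0,0.3],"gripper": -1}
    - {"xyz": [0,0,0],"turn": [0,0,0.3],"gripper": -1}
    - {"xyz": [0,0,0],"turn": [0,0,0.3],"gripper": -1}
    - {"xyz": [0,0,0],"turn": [0,0,0.3],"gripper": -1}
    - {"xyz": [0,0,0],"turn": [0,0,0.3],"gripper": -1}

```text
time_s: 12.22
position: [0.5453, -0.1224, 0.0941]
tool_rot: [[0.882, 0.471, -0.005], [0.471, -0.882, 0.003], [-0.003, -0.005, -1.0]]
ft_force: [-8.9, 8.3, 13.8]
grip_width: 0.0133
```

```bash
python3 o.py
```

```text
t 12.2167 yaw 28.1 Tz [1.652 1.995 0.57 ] f_u,f_l,z -11.9 2.7 13.8 pos [ 0.5453 -0.1224  0.0941] w 0.0133 q6 -52.9 e6 0.172
```

>>> step_arm:
  steps:
    - {"xyz": [0,0,0],"turn": [0,0,0.3],"gripper": -1}
    - {"xyz": [0,0,0],"turn": [0,0,0.3],"gripper": -1}
    - {"xyz": [0,0,0],"turn": [0,0,0.3],"gripper": -1}
    - {"xyz": [0,0,0],"turn": [0,0,0.3],"gripper": -1}
    - {"xyz": [0,0,0],"turn": [0,0,0.3],"gripper": -1}
    - {"xyz": [0,0,0],"turn": [0,0,0.3],"gripper": -1}
    - {"xyz": [0,0,0],"turn": [0,0,0.3],"gripper": -1}
    - {"xyz": [0,0,0],"turn": [0,0,0.3],"gripper": -1}
    - {"xyz": [0,0,0],"turn": [0,0,0.14],"gripper": -1}
    - {"xyz": [0,0,0],"turn": [0,0,0],"gripper": -1}
    - {"xyz": [0,0,0],"turn": [0,0,0],"gripper": -1}

```text
time_s: 13.13
position: [0.5453, -0.1224, 0.0941]
tool_rot: [[0.959, 0.284, -0.005], [0.284, -0.959, 0.003], [-0.004, -0.004, -1.0]]
ft_force: [-10.0, 7.9, 14.1]
grip_width: 0.0132
```

```bash
python3 o.py
```

```text
t 13.1333 yaw 16.52 Tz [1.636 2.095 0.522] f_u,f_l,z -12.6 1.9 14.1 pos [ 0.5453 -0.1224  0.0941] w 0.0132 q6 -41.3 e6 0.499
```

>>> step_arm:
  steps:
    - {"xyz": [-0.01,-0.011,0],"turn": [0,0,0],"gripper": -1}
    - {"xyz": [-0.01,-0.011,0],"turn": [0,0,0],"gripper": -1}
    - {"xyz": [0,0,0],"turn": [0,0,0],"gripper": -1}

```text
time_s: 13.38
position: [0.5449, -0.1222, 0.0941]
tool_rot: [[0.959, 0.284, -0.003], [0.284, -0.959, 0.002], [-0.003, -0.003, -1.0]]
ft_force: [-7.0, 6.5, 11.3]
grip_width: 0.0132
```

```bash
python3 o.py
```

```text
t 13.3833 yaw 16.52 Tz [1.317 1.474 0.529] f_u,f_l,z -9.3 2.2 11.3 pos [ 0.5449 -0.1222  0.0941] w 0.0132 q6 -41.3 e6 0.51
```

>>> step_arm:
  squeeze: 20
  steps:
    - {"xyz": [0,0,0],"turn": [0,0,0],"gripper": -1}
    - {"xyz": [0,0,0],"turn": [0,0,0],"gripper": -0.5}
    - {"xyz": [0,0,0],"turn": [0,0,0],"gripper": -0.2}
    - {"xyz": [0,0,0],"turn": [0,0,0],"gripper": 0.2}
    - {"xyz": [0,0,0],"turn": [0,0,0],"gripper": 0.6}
    - {"xyz": [0,0,0],"turn": [0,0,0],"gripper": 0.6}
    - {"xyz": [0,0,0],"turn": [0,0,0],"gripper": 0.6}
    - {"xyz": [0,0,0],"turn": [0,0,0],"gripper": 0.6}

```text
time_s: 14.05
position: [0.5464, -0.1236, 0.0935]
tool_rot: [[0.959, 0.283, -0.0], [0.283, -0.959, -0.0], [-0.0, 0.0, -1.0]]
ft_force: [0.4, 0.2, 0.2]
grip_width: 0.0679
```

>>> step_arm:
  steps:
    - {"xyz": [0,0,-0.3],"turn": [0,0,0],"gripper": 0.6}
    - {"xyz": [0,0,-0.5],"turn": [0,0,0],"gripper": 0.8}
    - {"xyz": [0,0,-0.8],"turn": [0,0,0],"gripper": 1}
    - {"xyz": [0,0,-0.8],"turn": [0,0,0],"gripper": 1}
    - {"xyz": [0,0,-0.8],"turn": [0,0,0],"gripper": 1}
    - {"xyz": [0,0,-0.8],"turn": [0,0,0],"gripper": 1}
    - {"xyz": [0,0,0],"turn": [0,0,0],"gripper": 1}
    - {"xyz": [0,0,0],"turn": [0,0,0],"gripper": 1}

```text
time_s: 14.72
position: [0.5467, -0.1237, 0.2549]
tool_rot: [[0.959, 0.283, 0.003], [0.283, -0.959, -0.002], [0.003, 0.002, -1.0]]
ft_force: [-0.0, 0.2, -0.8]
grip_width: 0.0854
```

```bash
python3 - <<'E'
from h import *
i=cams.camera_info("wrist");im,d=cams.get_image("wrist");E=i["extrinsics"];k=[i["fx"],i["fy"],i["cx"],i["cy"]]
v,u=np.mgrid[:384,:512]
dr=np.stack([(u-k[2])/k[0],(v-k[3])/k[1],np.ones(u.shape)],-1)@E[:3,:3].T
w=E[:3,3]+dr*d[...,None]
W=E[:3,3]+dr*((.108-E[2,3])/dr[...,2])[...,None]
m=(w[...,2]>.101)&(w[...,2]<.118)&(d>0)&(np.hypot(w[...,0]-.545,w[...,1]+.122)<.04)
r=cv2.minAreaRect((W[m][:,:2]*1000).astype(np.float32));print(m.sum(),r)
c=im.astype(int);y=m&(c[...,0]>120)&(c[...,1]>110)&(c[...,2]<80)
print("stripe",y.sum(),W[y].mean(0))
s,_=cams.get_image("side")
a=cv2.resize(s[200:240,275:320],(450,400),interpolation=cv2.INTER_CUBIC);b=cv2.resize(im[100:384,100:450],(330,400))
cv2.imwrite("pics/f1.png",np.hstack([a,b])[:,:,::-1])
E
python3 o.py
```

```text
900 ((544.47119140625, -122.10186767578125), (13.772218704223633, 51.56148147583008), 16.658226013183594)
stripe 54 [ 0.54937168 -0.13624093  0.108     ]
t 14.8167 yaw 16.43 Tz [ 0.078  0.006 -0.039] f_u,f_l,z 0.7 0.5 0.2 pos [ 0.5459 -0.1234  0.2524] w 0.0851 q6 -41.3 e6 0.0
```

View pics/f1.png

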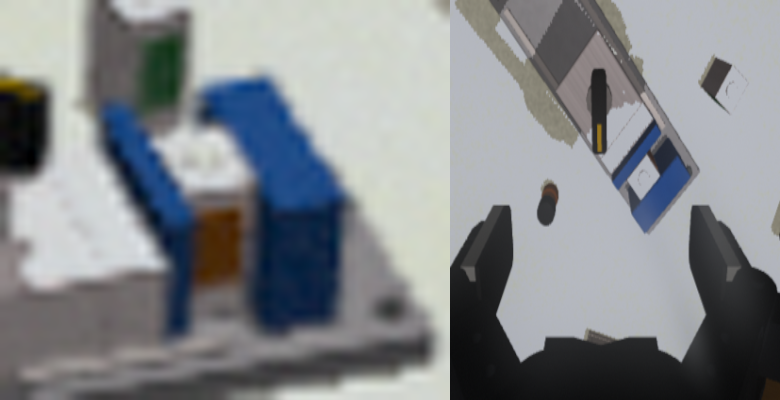

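Run:
```python
from h import *
im,d=cams.get_image("wrist");s,_=cams.get_image("scene")
a=cv2.resize(im[175:275,255:370],(460,400),interpolation=cv2.INTER_CUBIC)
b=cv2.resize(s[222:262,200:240],(340,400),interpolation=cv2.INTER_CUBIC)
cv2.imwrite("pics/f2.png",np.hstack([a,b])[:,:,::-1])
```

```text
(no output)
```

View pics/f2.png

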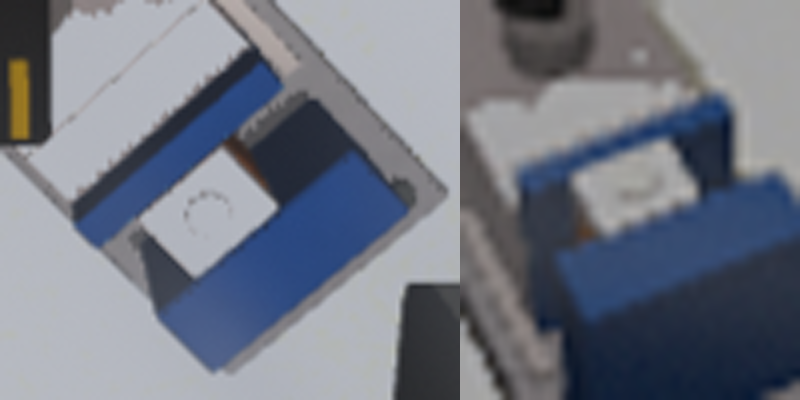

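The wrist view shows the cell top touching both blue faces with no visible gap, and the knob is left at the target yaw. I'm handing it in.

```bash
python3 -c "
from rig import order;print(order.close_job())"
```

```text
the job is handed in; nothing more can be done
None
```

The jaw is closed on the amber cell, the knob is tightened about 45° past the bite, and I handed the job in at about 15 s of the allowed 72 s.

- **Closing the jaw:** I gripped the knob and drew the jaw along at no more than about 24 mm/s, then about 12 mm/s, until it stopped firmly. The net push on the cell was about 7–8 N against the 30 N limit. I kept that light push on while turning.
- **Locking:** I turned the knob clockwise. Resistance jumped from about 0 to 0.5 N m between gripper yaw 63.8° and 58.3°, so I took the bite as about 61°. I stopped at 16.5°, about 45° further. The bite point is only known to about ±2.7°, so the true added turn is about 42–47°.
- **Checks after release:**
  - The bar measured within 0.2° of where I left it, so the knob did not turn back.
  - The wrist view showed the cell flush with both faces, and nothing in the scene or side views disagreed. The spare cell and vial still stand beside the vice.
  - The force reading was about zero.
- **Disagreements:**
  - Contact came at about 56 mm of travel, against my first camera estimate of 59–61 mm.
  - The knob measured about 0.8 mm further back than at contact. That is within camera error and no gap shows, but I can't rule out a smaller one.

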